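# Shut and lock the medicine case on the trolley

## Task

Shut the lid of the medicine case, then turn its red quarter-turn lever clockwise until it drops into its locked position. Leave the two bottles and the tape roll around the case standing where they are.

Things in the scene. Friction and masses are not known exactly. Their poses are not given: they have to be found in the camera images.
- case: Cream medicine case fixed to the steel trolley top, 200 mm (its x) by 240 mm (its y), 90 mm high without the lid. Origin at the centre of its underside; its -x side is the front, its x axis points away from the front towards the lid's hinge, z up.
- hinge_line (a point): Middle of the lid's hinge line, on the case: case frame x +100 mm, y 0, z 90 mm. The hinge runs along the case's y axis.
- lid (a joint): Opening angle of the teal lid (rad): 0 = shut, grows as its front edge rises. A plate 10 mm thick, 244 mm wide, reaching 202 mm from the hinge line; its underside passes through the hinge line, its outer face lies 10 mm above (100 mm above the trolley when shut). Starts at 0.45 to 0.8; a friction hinge holds it at any angle. A few newtons down on the outer face near the front edge shut it.
- lid_edge (a point): Middle of the lid's front edge, on its outer face (moves with the lid).
- latch_axis (a point): Point on the lid's outer face where the lever's axis passes, 135 mm from the hinge line, on the lid's centre line (moves with the lid). The axis is normal to the lid. Around it is a fixed grey collar, 60 mm across and 10 mm high.
- latch (a joint): Angle of the red lever (rad), grows clockwise from above. 0 = unlocked, pointing to the case's -y (right seen from the front, red mark); pi/2 = locked, pointing to the front, -x (green mark). Starts at 0 to 0.3, stops at 0 and 1.60. Friction about 0.02 N m; it stays where left. In the last 10 degrees or so a spring snaps it round and down into the detent, which holds it (rests at 1.46 to 1.60).
- latch_drop (a joint): How far the lever has sunk towards the lid along its axis, m: under 0.001 while unlocked, 0.004 when dropped into the locked detent (a spring of about 8 N pulls it down).
- lever_end (a point): Centre of the free end face of the red lever. The lever is one arm, a bar 12 mm wide and 58 mm long from its axis, its underside 11 mm and its top 30 mm above the lid's outer face (4 mm less once dropped), with a round hub of 52 mm diameter on the axis reaching 20 mm above the lid.
- brown_mid (a point): Bystander: centre of a brown glass bottle with a white cap, 54 mm diameter, 125 mm high, standing near the case; half-way up.
- drop_mid (a point): Bystander: centre of a white dropper bottle with a red collar and a thin spout, 50 mm diameter, 145 mm high, standing near the case; half-way up.
- tape_mid (a point): Bystander: centre of a cream roll of tape lying flat, 90 mm across, 25 mm high; half-way up.

How it is judged:
By the outcome, as a careful person would: the job done as asked, in the order asked, and still so for the second after the job is handed in, with the robot touching nothing.
It also fails if it takes over 45 s, if anything falls off the work surface, if the arm or the gripper's body presses on something with over 40 N, if the wrist force passes 120 N, or if a joint passes its speed limit or range.

## Robot

A 6-joint arm with a two-finger parallel gripper is mounted at the origin on the work surface. World frame = base frame: x ahead of the robot, y to its left, z up, the work surface at z = 0. Lengths are in mm, angles in rad, forces in N, time in s.
With the tool pointing down it reaches from about 400 to 925 mm from the base axis. Payload 12.5 kg.
Tool frame: the origin (TCP) lies midway between the tips of the shut fingers; the grasp point (between the pads) lies 19 mm behind it (env.grip_depth is the distance from the TCP to the grasp point, in mm); z points along the fingers, y is the line along which they close (so a half turn about z gives the same grasp; the last joint's range is limited). The gripper opens to 95 mm and grips with 3 to 60 N. Pads are 20 mm wide; open, the fingers measure 119 mm over their backs; the gripper's body (75 mm by 180 mm) begins 59 mm behind the grasp point.
Start: joints at [-1.239, 0.491, 1.559, -0, 1.092, -0.106], TCP at [264.992, -566.062, 214.661] pointing down, gripper open.
Joint ranges: [-3.1, 3.1], [-0.84, 2.19], [0.05, 2.79], [-1.13, 4.28], [0.06, 2.93], [-2.69, 2.69]. Speed limits (rad/s): [2.22, 2.22, 2.79, 3.14, 3.14, 3.14].

## Interface

Orientations are given as [roll, pitch, yaw] about the fixed x, y, z axes, in that order (R = Rz(yaw) Ry(pitch) Rx(roll)).
In Python, from cell import monitor, viewer, order, env gives the robot as it stands.
- The arm moves only by the tool move_arm, never from a script. Its argument "moves" is one flat list of numbers, 4 for each row, row after row: the shift along the tool's x, y, z normalised to -1 to 1, where 1 is 0.15 m, then the turn about the tool's z normalised to -1 to 1, where 1 is pi/2 rad. A call has 1 to 10 rows; each row shifts and turns the commanded pose from where the row before left it, along the tool's axes as they then stand; what a row does not reach is not made up. A row lasts 1/8 s, in which the tool goes at most 62.5 mm and 10.7 degrees, less where a joint would pass 70% of its speed; a pose out of reach is approached as far as the arm can. A call with a number of a shift or a turn outside -1 to 1 is refused whole. A call with a gripper value outside its range is refused whole. "claw" is the finger opening in mm, from 0 to 95.1, set as the call begins (left out, the last holds). The fingers move at their own pace and stop on an object; the grip force is fixed at half the most. Time passes only in rows, so rows that do not move let the fingers close. It gives the time, the measured TCP pose, the force, the opening and the grip force at its end, in the units of the state.
- monitor.state(): the state, without advancing time (a new reading comes with each control period).
- viewer.read_camera(name): name is "scene" or "top" or "wrist"; returns the picture (400x640x3 uint8, red, green, blue); there is no depth.
- viewer.camera_info(name): a dict with "K" (3x3 intrinsics, pixels), "camera_from_world" (4x4, takes a point from world to camera coordinates). Camera axes: x right, y down, z forward; pixel columns grow to the right and rows downward; lengths in mm; the calibration is good to about 2 mm. The wrist camera is an equidistant fisheye: a pixel r from the principal point sees the ray r / f radians off the axis. A picture is of the moment at which its call begins: read the wrist's pose just before it. camera_info takes no time and is no camera call; for the wrist camera it gives the pose at the moment of the call.
- order.job_done(): hands the job in; it is judged then, once.
The state is a dict: "t": time; "joints": joint angles; "qvel": joint speeds; "tau": joint torques, N m; "eef_pos": TCP position; "tcp_rot": TCP orientation; "ft_force": force on the tool from outside, world axes, zero at the start; "moment": the same for the moment, N m; "opening": opening from 0.0 (shut) to 1.0 (fully open); "grip_force": force on a finger pad.
Only numpy, scipy, OpenCV 4.12 (cv2) and the standard library are available. Lean on these libraries where they do the work, as an engineer would, in place of code of your own. Each camera call takes 0.05 s, during which the arm holds its last target. There are 200 camera calls.

## Working session

There is one attempt and no reset: what is moved stays moved. The work goes in short steps, Python scripts to look and compute and a tool call to move; the robot and the scene stay as the last step left them, time stands still between calls to the robot, and variables do not carry over. Pictures are saved under pics/ and viewed, at most 10 in all, crops included, and the job is handed in when it is done.

Besides the shell and the picture viewer there is one more tool, called after "Emit:" as name(argument=value, ...) on one line, values as JSON. move_arm: Moves the arm, as the interface text tells. Scaled input: -1 to 1 covers 0.15 m each way for a shift and pi/2 rad each way for a turn. Its arguments: {"type":"object","properties":{"moves":{"type":"array"},"claw":{"type":"number"}},"required":["moves"]}

```bash
mkdir -p pics; python3 - <<'E'
from cell import monitor, viewer
import cv2, numpy as np
s=monitor.state(); print({k:np.round(v,3) for k,v in s.items()})
for n in("scene","top"):
    im=viewer.read_camera(n); cv2.imwrite(f"pics/{n}0.png",im[:,:,::-1]); i=viewer.camera_info(n); print(n,np.round(i["K"],1).tolist(),np.round(i["camera_from_world"],3).tolist())
a=cv2.imread("pics/scene0.png");b=cv2.imread("pics/top0.png")
E
```

```text
{'t': np.float64(0.0), 'joints': array([-1.239,  0.492,  1.559, -0.   ,  1.092, -0.106]), 'qvel': array([-0.   , -0.001,  0.002, -0.001, -0.002, -0.001]), 'tau': array([-1.0000e-03, -6.1265e+01, -2.5819e+01,  6.9000e-02,  4.8000e-02,
       -0.0000e+00]), 'eef_pos': array([ 264.891, -565.819,  214.081]), 'tcp_rot': array([-3.141, -0.   ,  0.438]), 'ft_force': array([-0.303,  0.007,  0.555]), 'moment': array([-0.008,  0.041,  0.033]), 'grip_force': np.float64(0.0), 'opening': np.float64(1.004)}
scene [[448.2, 0.0, 317.5], [0.0, 448.2, 199.4], [0.0, 0.0, 1.0]] [[-0.307, 0.952, 0.012, 163.393], [0.602, 0.204, -0.772, -313.773], [-0.737, -0.23, -0.635, 1380.72], [0.0, 0.0, 0.0, 1.0]]
top [[474.0, 0.0, 312.8], [0.0, 474.0, 199.7], [0.0, 0.0, 1.0]] [[-0.01, -1.0, -0.017, 39.672], [-0.988, 0.013, -0.155, 638.62], [0.155, 0.015, -0.988, 1096.567], [0.0, 0.0, 0.0, 1.0]]
```

View pics/scene0.png

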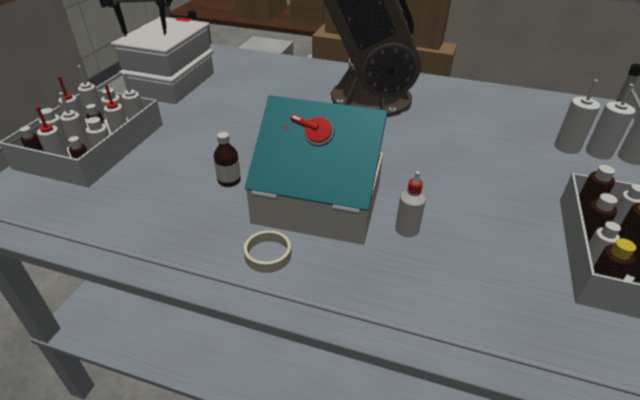

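View pics/top0.png

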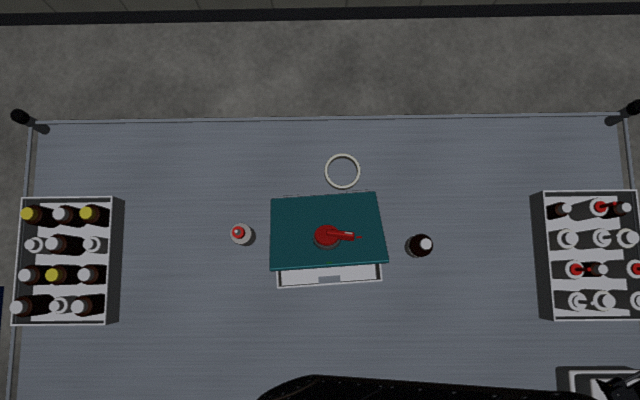

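The scene view shows the teal lid raised, with its front edge towards the robot and the lever at (315,128). In the top view the lid spans (270,192)-(387,270), with the lever at (330,236), pointing right to about (353,237). The dropper is at (242,234), the brown bottle at (420,245) and the tape at (342,171). Next I'll triangulate the lid corners.

```bash
cat > h.py <<'E'
import cv2, numpy as np
from cell import monitor, viewer
I={n:viewer.camera_info(n) for n in("scene","top")}
P={n:np.array(i["K"])@np.array(i["camera_from_world"])[:3] for n,i in I.items()}
def tri(a,b):
    X=cv2.triangulatePoints(P["scene"],P["top"],np.float64(a).T.reshape(2,-1),np.float64(b).T.reshape(2,-1)); return (X[:3]/X[3]).T
def plane(n,uv,z):
    T=np.array(I[n]["camera_from_world"]);R=T[:3,:3];c=-R.T@T[:3,3]
    d=R.T@np.linalg.inv(I[n]["K"])@[uv[0],uv[1],1]; return c+d*(z-c[2])/d[2]
def mask(im,kind):
    h=cv2.cvtColor(im,cv2.COLOR_RGB2HSV)
    if kind=="teal": m=cv2.inRange(h,(82,120,30),(100,255,255))
    else: m=cv2.inRange(h,(0,150,80),(8,255,255))|cv2.inRange(h,(172,150,80),(180,255,255))
    return m
def big(m): return max(cv2.findContours(m,cv2.RETR_EXTERNAL,cv2.CHAIN_APPROX_NONE)[0],key=cv2.contourArea)
def quad(im):
    m=cv2.morphologyEx(mask(im,"teal"),cv2.MORPH_CLOSE,np.ones((5,5)))
    h=cv2.convexHull(big(m)); return cv2.approxPolyN(h,4,ensure_convex=True).reshape(-1,2)
E
python3 - <<'E'
from h import *
np.set_printoptions(precision=1,suppress=True)
s=cv2.imread("pics/scene0.png")[:,:,::-1];t=cv2.imread("pics/top0.png")[:,:,::-1]
qs=quad(s).astype(float);qt=quad(t).astype(float);print(qs.tolist(),qt.tolist())
for n,im in(("s",s),("t",t)):
    for c in cv2.findContours(mask(im,"red"),cv2.RETR_EXTERNAL,cv2.CHAIN_APPROX_NONE)[0]:
        x,y,w,h=cv2.boundingRect(c)
        if w*h>8: print(n,"red",x,y,w,h)
# order: hinge-left(+y),hinge-right,front-right,front-left, left=+y in top
def o_top(q): q=q[np.argsort(q[:,1])];a=q[:2][np.argsort(q[:2,0])];b=q[2:][np.argsort(q[2:,0])];return np.array([a[0],a[1],b[1],b[0]])
def o_sc(q): q=q[np.argsort(q[:,1])];b=q[:2][np.argsort(q[:2,0])];a=q[2:][np.argsort(q[2:,0])];return np.array([a[1],a[0],b[0],b[1]])
A=o_sc(qs);B=o_top(qt);X=tri(A,B);print(X)
print("edges",[np.linalg.norm(X[i]-X[(i+1)%4]) for i in range(4)])
f=(X[0]+X[1])/2-(X[2]+X[3])/2;print("theta",-np.arctan2(f[2],np.hypot(f[0],f[1])),"yaw from hinge",np.arctan2(*( (X[0]-X[1])[[0,1]]*[-1,1])), np.arctan2(f[1],f[0]))
print("drop",plane("top",(238,233),143),plane("top",(245,240),20),"brown",plane("top",(425,243),125),"tape",plane("top",(342,171),25))
big_=lambda im,y,x,k:cv2.resize(np.ascontiguousarray(im[y:y+k*3//4,x:x+k,::-1]),(400,300),interpolation=cv2.INTER_CUBIC)
cv2.imwrite("pics/c0.png",np.hstack([big_(s,95,240,160),big_(t,185,260,140)]))
E
```

```text
[[387.0, 110.0], [368.0, 210.0], [245.0, 189.0], [269.0, 96.0]] [[389.0, 262.0], [269.0, 271.0], [271.0, 199.0], [374.0, 191.0]]
s red 409 179 13 9
s red 40 124 12 7
s red 291 117 40 25
s red 36 106 3 3
s red 107 102 10 6
s red 64 93 7 6
s red 58 76 3 3
s red 177 17 13 4
t red 587 267 4 4
t red 571 264 11 11
t red 633 263 7 12
t red 356 236 6 2
t red 232 227 12 11
t red 315 225 39 20
t red 613 202 4 3
t red 595 201 11 11
[[ 634.4  128.9   97. ]
 [ 650.1 -110.4   97.1]
 [ 483.7 -122.9  212.3]
 [ 468.4  119.3  215.3]]
edges [np.float64(239.82648229484707), np.float64(202.73914372491174), np.float64(242.7635467350461), np.float64(204.11131139003484)]
theta 0.611326474577401 yaw from hinge 0.06539168279093233 0.06638887059526938
drop [552.2 196.4 143. ] [545.6 200.4  20. ] brown [ 526.8 -216.7  125. ] tape [714.3 -40.9  25. ]
```

View pics/c0.png

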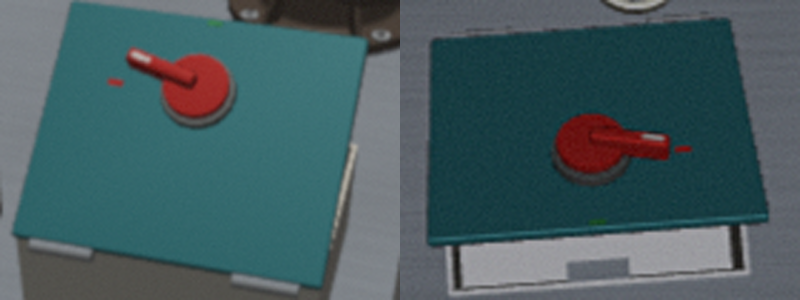

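Estimates: lid angle about 0.61, case yaw about 0.066, hinge at about (636, 9, 90). The measured lid edges, 240-243 by 203-204, agree with the given 244 by 202. Now I'll lift, turn the tool square to the case and go above the front of the lid.

Emit:
move_arm(moves=[0,0,-0.1,0.06,0,0,-0.1,0.06,0,0,-0.1,0.06,0,0,0,0.057,0.148,-0.306,0,0,0.148,-0.306,0,0,0.148,-0.306,0,0,0.148,-0.306,0,0,0.148,-0.306,0,0,0.148,-0.306,0,0], claw=0)

```text
t: 1.35
eef_pos: [380.1, -280.9, 259.5]
tcp_rot: [-3.141, 0.0, 0.065]
ft_force: [1.4, 0.0, 1.0]
opening: 0.024
grip_force: 0.0
```

Emit:
move_arm(moves=[0.148,-0.306,0,0,0.148,-0.306,0,0,0.148,-0.306,0,0,0.148,-0.306,0,0,0.148,-0.306,0,0,0.148,-0.306,0,0,0,0,0,0,0,0,0,0])

```text
t: 2.35
eef_pos: [494.5, 0.8, 259.4]
tcp_rot: [3.141, 0.001, 0.066]
ft_force: [0.0, 0.3, 0.2]
opening: 0.002
grip_force: 0.0
```

Emit:
move_arm(moves=[0,0,0.11,0,0,0,0.11,0,0,0,0.11,0,-0.033,0,0.085,0,-0.033,0,0.085,0,-0.053,0,0.107,0,-0.047,0,0.107,0,-0.037,0,0.113,0,-0.023,0,0.113,0,-0.013,0,0.06,0])

```text
t: 3.6
eef_pos: [458.4, -1.6, 108.9]
tcp_rot: [-3.142, 0.001, 0.065]
ft_force: [-0.6, 0.2, 0.9]
opening: 0.004
grip_force: 0.2
```

Emit:
move_arm(moves=[0,0,0.02,0,0,0,0.02,0,0,0,0.015,0,0,0,0,0])

```text
t: 4.1
eef_pos: [459.1, -1.4, 101.4]
tcp_rot: [3.141, -0.0, 0.066]
ft_force: [-0.7, -1.2, 0.3]
opening: 0.008
grip_force: 0.0
```

```bash
python3 - <<'E'
from h import *
for n in("scene","top"):
    cv2.imwrite(f"pics/{n}1.png",viewer.read_camera(n)[:,:,::-1])
s=cv2.imread("pics/scene1.png");t=cv2.imread("pics/top1.png")
g=lambda im,y,x,k:cv2.resize(np.ascontiguousarray(im[y:y+k*3//4,x:x+k]),(400,300),interpolation=cv2.INTER_CUBIC)
cv2.imwrite("pics/c1.png",np.hstack([g(s,95,230,180),g(t,185,260,140)]))
print(monitor.state()["ft_force"])
E
```

```text
[ 0.52775468  0.60646071 -0.11122908]
```

View pics/c1.png

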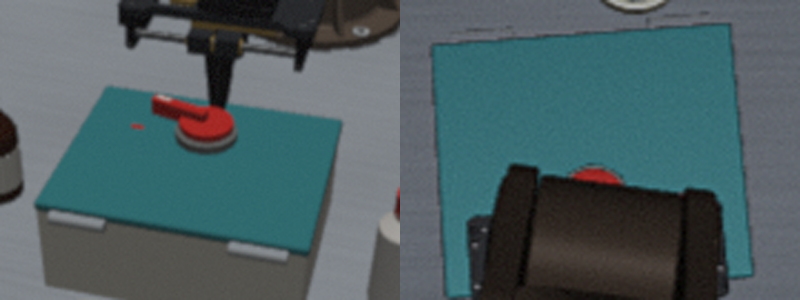

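The crops show the lid lying almost flat (left crop) with the lever still unlocked. I'll press in small steps until the force rises.

Emit:
move_arm(moves=[0,0,0.008,0,0,0,0.006,0,0,0,0,0,0,0,0,0])

```text
t: 4.7
eef_pos: [459.2, -1.4, 100.1]
tcp_rot: [3.141, -0.001, 0.066]
ft_force: [-4.0, 0.6, 14.1]
opening: 0.007
grip_force: 7.4
```

Emit:
move_arm(moves=[0,0,-0.2,0,0,0,-0.35,0,0,0.35,0,0,0,0.35,0,0,0,0.35,0,0,0,0,0,0])

```text
t: 5.45
eef_pos: [469.4, -161.3, 181.6]
tcp_rot: [3.141, -0.0, 0.062]
ft_force: [-0.1, 0.2, -0.4]
opening: 0.008
grip_force: 0.0
```

```bash
python3 - <<'E'
from h import *
np.set_printoptions(precision=2,suppress=True)
for n in("scene","top"):
    cv2.imwrite(f"pics/{n}2.png",viewer.read_camera(n)[:,:,::-1])
s=cv2.imread("pics/scene2.png");t=cv2.imread("pics/top2.png")
g=lambda im,y,x,k:cv2.resize(np.ascontiguousarray(im[y:y+k*3//4,x:x+k]),(400,300),interpolation=cv2.INTER_CUBIC)
cv2.imwrite("pics/c2.png",np.hstack([g(s,95,230,180),g(t,185,260,140)]))
print(monitor.state()["joints"],monitor.state()["eef_pos"])
for n,im in(("scene",s),("top",t)):
    im=im[:,:,::-1]
    q=quad(im); print(n,"quad",q.tolist(),[plane(n,p,100)[:2] for p in q])
    m=mask(im,"red"); c=big(m if n=="top" else m*(np.arange(640)[None]<380)*(np.arange(640)[None]>260).astype(np.uint8))
    W=np.array([plane(n,p,120)[:2] for p in c.reshape(-1,2)]); print(n,"red",cv2.boundingRect(c))
    a=np.deg2rad(0); e=np.array([-.066,.998]); f=np.array([.998,.066]); 
    print("lever tip (z130)",plane(n,c.reshape(-1,2)[np.argmin(W@e)],130), "hub +y edge",(W@e).max(),"x range of +y half",[((W@f)[W@e>0]).min(),((W@f)[W@e>0]).max()])
E
```

```text
[-0.46  0.35  1.91  0.    0.88  1.05] [ 468.98 -158.51  181.56]
scene quad [[384, 150], [368, 209], [244, 188], [278, 134]] [array([431.65, 117.92]), array([635.07, 129.05]), array([ 651.11, -111.49]), array([ 444.91, -123.59])]
scene red (299, 139, 36, 19)Traceback (most recent call last):
  File "<stdin>", line 15, in <module>
    return umr_minimum(a, axis, None, out, keepdims, initial, where)
ValueError: zero-size array to reduction operation minimum which has no identity
```

View pics/c2.png

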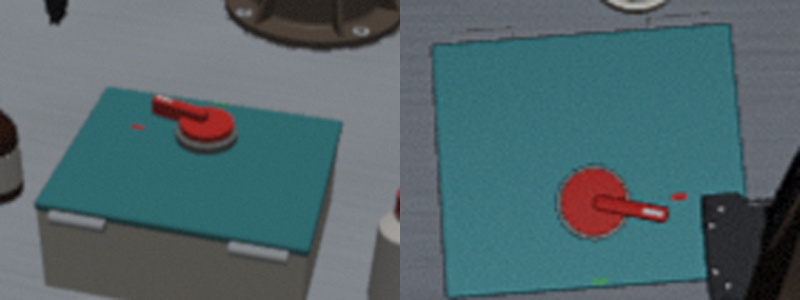

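The lid is flat and shut. In the top view the hub is at about pixel (327,256) and the lever tip at about (353,259), still unlocked.

```bash
python3 - <<'E'
from h import *
np.set_printoptions(precision=2,suppress=True)
t=cv2.imread("pics/top2.png")[:,:,::-1];s=cv2.imread("pics/scene2.png")[:,:,::-1]
m=mask(t,"red");m[:,:300]=0;m[:,380:]=0;m[:230]=0
c=big(m).reshape(-1,2);hub=c[c[:,0]<327];(u,v),r=cv2.minEnclosingCircle(cv2.convexHull(c[c[:,0]<336]))
print("hub",u,v,r,plane("top",(u,v),120))
e=c[c[:,0]>=c[:,0].max()-1];print("tip px",e.mean(0),plane("top",e.mean(0),130))
b=c[c[:,0]>343];print("bar pts",np.array([plane("top",p,130)[:2] for p in b[::3]]))
m=mask(s,"red");m[:,:285]=0;m[:,345:]=0;m[:120]=0;m[170:]=0
c=big(m).reshape(-1,2);h=c[c[:,0]>318];print("scene hub right edge",plane("scene",h[h[:,0].argmax()],118),"bottom",plane("scene",h[h[:,1].argmax()],115)); l=c[c[:,0]<=c[:,0].min()+1];print("scene tip",l.mean(0),plane("scene",l.mean(0),125), "tri",tri([l.mean(0)],[e.mean(0)]))
E
```

```text
hub 327.39129638671875 255.30435180664062 11.288130760192871 [502.17   0.04 120.  ]
tip px [352.25 259.5 ] [492.02 -54.38 130.  ]
bar pts [[491.12 -36.22]
 [488.86 -42.77]
 [488.79 -49.36]
 [490.93 -53.81]
 [495.33 -51.71]
 [497.58 -45.16]
 [497.66 -38.55]]
scene hub right edge [500.89  24.5  118.  ] bottom [524.35  -0.66 115.  ]
scene tip [299.4 140. ] [490.85 -55.26 125.  ] tri [[492.16 -54.71 125.88]]
```

Emit:
move_arm(moves=[0,0,0,-0.1085,0,0,0,-0.1085,0,0,0,-0.1085,0,0,0,-0.1085,0,0,0,-0.1085,0,0,0,-0.1085,0,0,0,-0.1085,0,0,0,-0.1085,0,0,0,-0.1085,0,0,0,-0.1085])

```text
t: 6.8
eef_pos: [469.2, -156.9, 181.8]
tcp_rot: [-3.141, -0.0, 1.777]
ft_force: [-0.3, 0.1, 0.1]
opening: 0.001
grip_force: 0.0
```

Emit:
move_arm(moves=[0,0,0,-0.1085,0,0,0,-0.1085,0,0,0,-0.1085,0,0,0,-0.1085,0,0,0,-0.1085,0,0,0,-0.1085,0,0,0,-0.1085,0,0,0,0])

```text
t: 7.8
eef_pos: [469.2, -157.2, 181.8]
tcp_rot: [3.142, -0.0, 2.963]
ft_force: [-0.4, 0.1, 0.1]
opening: 0.002
grip_force: 0.0
```

Emit:
move_arm(moves=[-0.102,0.374,0,0,-0.101,0.374,0,0,0,0,0,0,0,0,0.2,0,0,0,0.15,0,0,0,0.08,0,0,0,0,0])

```text
t: 8.68
eef_pos: [518.8, -53.6, 116.9]
tcp_rot: [-3.142, -0.001, 2.961]
ft_force: [0.5, 0.7, -0.7]
opening: 0.004
grip_force: 0.0
```

```bash
python3 - <<'E'
from h import *
for n in("scene","wrist"):
    cv2.imwrite(f"pics/{n}3.png",viewer.read_camera(n)[:,:,::-1])
s=cv2.imread("pics/scene3.png");t=cv2.imread("pics/wrist3.png")
g=lambda im,y,x,k:cv2.resize(np.ascontiguousarray(im[y:y+k*3//4,x:x+k]),(400,300),interpolation=cv2.INTER_CUBIC)
cv2.imwrite("pics/c3.png",np.hstack([g(s,105,260,100),cv2.resize(t,(400,300))]))
E
```

```text
(no output)
```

View pics/c3.png

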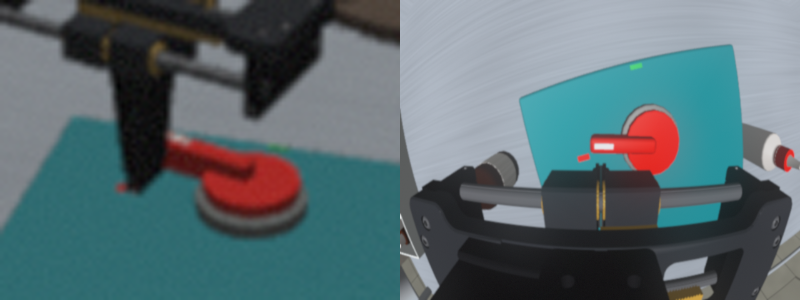

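The scene crop shows the shut fingers behind the lever, near its end, and the wrist view shows a clear gap. I'll close the gap and sweep clockwise about the axis.

Emit:
move_arm(moves=[0.035,0.01,0,0,0.03,0,0,0,0.0325,-0.009,0,0.064,0.0325,-0.009,0,0.064,0.0325,-0.009,0,0.064,0.0325,-0.009,0,0.064,0.0325,-0.009,0,0.064,0.0325,-0.009,0,0.064])

```text
t: 9.78
eef_pos: [480.4, -45.9, 117.8]
tcp_rot: [3.141, 0.002, 2.356]
ft_force: [1.0, -4.5, 0.1]
opening: 0.003
grip_force: 1.5
```

```bash
cat > rel.py <<'E'
from h import *
s=monitor.state();p=np.array(s["eef_pos"])[:2]-[502,0];y=s["tcp_rot"][2]
print("pusher psi",np.pi-y,"axis in tool x,y",-p@[np.cos(y),np.sin(y)],-p@[np.sin(y),-np.cos(y)],s["ft_force"])
E
python3 rel.py
```

```text
pusher psi 0.7851668500155937 axis in tool x,y 17.212213219668925 47.73559905095949 [ 0.95002564 -4.45609533  0.05534218]
```

Emit:
move_arm(moves=[0.0325,-0.009,0,0.064,0.0325,-0.009,0,0.064,0.0325,-0.009,0,0.064,0.0325,-0.009,0,0.064,0.0325,-0.009,0,0.064,0.0325,-0.009,0,0.064,0,0,0,0])

```text
t: 10.65
eef_pos: [458.5, -24.7, 117.6]
tcp_rot: [3.141, 0.0, 1.757]
ft_force: [-0.1, -0.6, 0.4]
opening: 0.001
grip_force: 0.0
```

```bash
python3 rel.py; python3 - <<'E'
from h import *
for n in("scene","wrist"):
    cv2.imwrite(f"pics/{n}4.png",viewer.read_camera(n)[:,:,::-1])
s=cv2.imread("pics/scene4.png");t=cv2.imread("pics/wrist4.png")
g=lambda im,y,x,k:cv2.resize(np.ascontiguousarray(im[y:y+k*3//4,x:x+k]),(400,300),interpolation=cv2.INTER_CUBIC)
cv2.imwrite("pics/c4.png",np.hstack([g(s,105,260,100),cv2.resize(t,(400,300))]))
E
```

```text
pusher psi 1.3841778988282525 axis in tool x,y 16.196887410497265 47.332573636677694 [-0.12972349 -0.62025598  0.41760946]
```

View pics/c4.png

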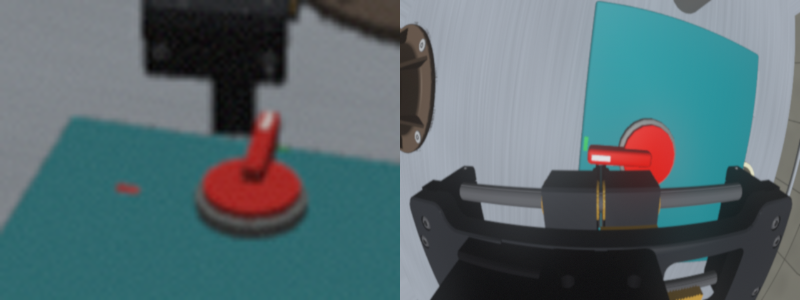

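Force has fallen to zero and the lever is ahead of the fingers, so it has probably snapped in. I'll give it a small extra nudge to confirm.

Emit:
move_arm(moves=[0.018,-0.005,0,0.035,0.01,0,0,0.01,0,0,0,0])

```text
t: 11.12
eef_pos: [457.3, -20.9, 117.3]
tcp_rot: [3.142, 0.0, 1.687]
ft_force: [-0.1, 0.4, -0.9]
opening: 0.002
grip_force: 0.1
```

```bash
python3 rel.py
```

```text
pusher psi 1.4542712569800793 axis in tool x,y 15.566354128826672 46.78659352609768 [-0.10502542  0.36059531 -0.85235419]
```

Emit:
move_arm(moves=[-0.1,0,0,0,-0.1,0,0,0,0,0,-0.3,0,0,0,-0.35,0,-0.38,0,0,0,-0.38,0,0,0,-0.38,0,0,0,0,0,0,0])

```text
t: 12.12
eef_pos: [480.1, -224.8, 214.3]
tcp_rot: [3.142, 0.0, 1.682]
ft_force: [-0.7, 0.2, -0.4]
opening: 0.006
grip_force: 0.0
```

```bash
python3 - <<'E'
from h import *
np.set_printoptions(precision=2,suppress=True)
for n in("scene","top"):
    cv2.imwrite(f"pics/{n}5.png",viewer.read_camera(n)[:,:,::-1])
s=cv2.imread("pics/scene5.png");t=cv2.imread("pics/top5.png")
g=lambda im,y,x,k:cv2.resize(np.ascontiguousarray(im[y:y+k*3//4,x:x+k]),(400,300),interpolation=cv2.INTER_CUBIC)
cv2.imwrite("pics/c5.png",np.vstack([np.hstack([g(s,105,260,100),g(t,185,260,140)]),np.hstack([g(s,100,180,260),g(t,120,220,220)])]))
m=mask(t[:,:,::-1],"red");m[:,:300]=0;m[:,380:]=0;m[:230]=0
c=big(m).reshape(-1,2);e=c[c[:,1]>=c[:,1].max()-1].astype(float);tip=plane("top",e.mean(0),126);print("tip",tip)
m=mask(s[:,:,::-1],"red");m[:,:285]=0;m[:,345:]=0;m[:120]=0;m[170:]=0
c=big(m).reshape(-1,2);l=c[c[:,1]<=c[:,1].min()+1];print(l.mean(0),"scene tip",plane("scene",l.mean(0),126),"tri",tri([l.mean(0)],[e.mean(0)]))
d=tip[:2]-[502,0];print("phi",np.arctan2(-d[0],-d[1])+.066)
E
```

```text
tip [446.78  -2.09 126.  ]
[329.   136.75] scene tip [459.33   0.9  126.  ] tri [[446.72  -2.42 118.02]]
phi 1.598965180660106
```

View pics/c5.png

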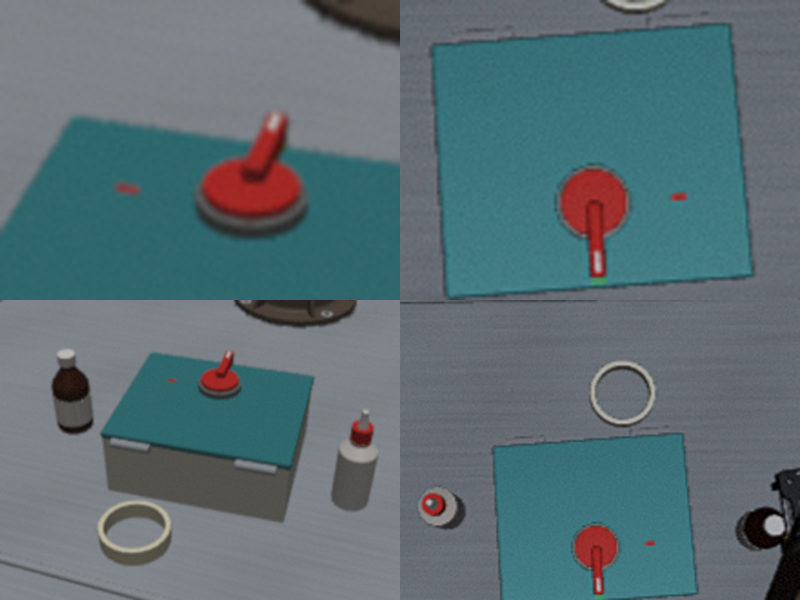

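The lid is flat, the lever points at the green mark (about 1.57 rad), and the bottles and tape stand undisturbed. The tool is clear of everything, so I'll hand the job in.

```bash
python3 -c "
from cell import order; print(order.job_done())"
```

```text
the job is handed in; nothing more can be done
None
```

I shut the lid and turned the red lever clockwise to its locked position on the green mark, with both bottles and the tape roll left where they stood. The job is handed in; I judged the drop into the detent from the lever's angle (about 1.6 rad) and the push force falling to zero, not from a clear measurement of the 4 mm drop.

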